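Pair the gate remote with the press pen

TASK

Pair the yellow gate remote with its receiver: take the press pen out of its stand, push its tip down the well in the grey receiver box to press the learn button in and let it spring back, then set the pen's tip on the middle of the remote's big rubber button, square to the remote's sloping face, and press that button in with a light push. Finish while holding: keep the pen gripped, square and lightly pressing the big button down when the program ends. Press with the pen's tip only, gently, without touching the remote with the gripper, and leave the remote's small button and the other things on the ledge alone.

Things in the scene. Friction and masses are not known exactly. Their poses are not given: they have to be found in the camera images.
- pen_center (a point): Press pen (loose, about 50 g), centre of its handle: an aluminium square bar 16 x 16 x 80 mm, flats along its x and y, black cap on top. Below it a round steel shank 8 mm thick, 45 mm long, flat end. z runs from tip to cap. At the start it stands upright, shank in the stand's hole, handle resting on the stand's top (55 to 135 mm above the surface).
- pen_tip (a point): Centre of the flat lower end of the pen's steel shank, 85 mm from pen_center along the pen's -z; same axes as pen_center.
- stand: Fixed wooden block 70 x 70 x 55 mm with a 13 mm upright hole in the middle for the pen's shank; origin at the centre of its underside, z up.
- receiver: Fixed grey gate-receiver box 90 (x) x 120 (y) x 34 mm high with a black terminal strip (brass screws, up to 44 mm high) along its +x side; origin at the centre of its underside. The only hole in its top, 21 mm wide, is the well of the learn button.
- learn_top (a point): Centre of the top of the learn button, a round rubber button 17 mm wide at the bottom of the 21 mm well, 8 mm below the box's top face when released (26 mm above the work surface). z up. Moves down with the button.
- learn (a joint): Travel of the learn button in m: 0 released, 0.005 at its stop, straight down; sprung, about 0.8 N to start and 4 N at the stop. It springs back when let go. Counts as pressed from 0.003.
- remote: Yellow gate remote, 84 (x) x 46 (y) x 16 mm, clipped in a fixed black cradle leaning it 0.35 rad (20 degrees), face sloping down to its -x end. Origin at the centre of its underside, z square out of its face, x up the slope. Two round rubber buttons along x: the big one (22 mm wide) on the upper part, the small one (11 mm wide) 36 mm down the slope from it.
- big_top (a point): Centre of the top of the big rubber button, 22 mm wide; it stands 8 mm proud of the remote's face when released. z square out of the face. Moves with the button.
- big (a joint): Travel of the big button in m: 0 released, 0.006 at its stop, square into the face; sprung, about 0.8 N to start, 2.7 N at 0.003 and 4.6 N at the stop. Counts as pressed from 0.003.
- small (a joint): Travel of the small button in m: 0 released, 0.003 at its stop; sprung. To be left alone.
- tiffin: Three-tier stainless tiffin carrier, closed, 120 mm wide, 216 mm tall; bystander, loose, origin at the centre of its underside.
- comb: Wooden comb lying flat, 170 x 41 x 7 mm; bystander, loose, origin at the centre of its underside.
- carabiner: Aluminium carabiner lying flat, 82 x 53 x 9 mm; bystander, loose, origin at the centre of its underside.
- jar: Squat glass jar with steel screw lid, 84 mm wide, 76 mm tall; bystander, loose, origin at the centre of its underside.
- cup: Empty open steel cup, 72 mm wide, 75 mm tall; bystander, loose, origin at the centre of its underside.
- padlock: Brass padlock standing with its shackle up, 20 x 42 x 64 mm; bystander, loose, origin at the centre of its underside.
Not all that is in view belongs to the job. Leave any green look-alike of the stand alone. What is shaped like the receiver but purple is not meant.

How it is judged:
On the way, in this order (a step that is already met when the one before it is completed fails the run):
1. the pen is out of its stand, held in the gripper (distance between pen_center and stand above 0.15 m and contact force between the fingers and pen above 2 N), for 0.1 s.
2. the learn button is pressed in with the pen's tip (value of joint learn above 0.003 m and distance between pen_tip and learn_top below 0.011 m and contact force between the fingers and pen above 2 N), for 0.1 s.
3. the learn button has sprung back (value of joint learn below 0.001 m), for 0.1 s.
At the end, for the whole second after the job is handed in: Gripper holds the pen still, tip within 7 mm of the middle of the big button, pen within 9 degrees of square to the face, button in over 3 mm, push 1 to 15 N; learn and small buttons released (under 1 mm); gripper off the remote; bystanders within 30 mm of their start (value of joint big above 0.003 m and distance between pen_tip and big_top below 0.007 m and angle between the z axis of pen_tip and the z axis of big_top, either way round below 0.16 rad and contact force between pen and remote between 1 and 15 N and contact force between the fingers and pen above 2 N and linear speed of pen below 0.02 m/s and value of joint each of learn, small below 0.001 m and contact force between each of the arm, the fingers and remote below 0.5 N and distance of each of tiffin, comb, carabiner, jar, cup, padlock from where it was at the start of the episode below 0.03 m); the arm keeps its last pose, push and grip.
It fails at once if the pen is pushed against the remote or the receiver with more than 25 N (contact force between pen and remote above 25 N or contact force between pen and receiver above 25 N).
It fails at once if the gripper touches the remote (contact force between any of the fingers, the arm and remote above 2 N).
It fails at once if the remote's small button is pressed (value of joint small above 0.0015 m).
It fails at once if a bystander is shifted by more than 30 mm (distance of any of tiffin, comb, carabiner, jar, cup, padlock from where it was at the start of the episode above 0.03 m).
It also fails if it takes over 48 s, if anything falls off the work surface, if the arm or the gripper's body presses on something with over 40 N, if the wrist force passes 120 N, or if a joint passes its speed limit or range.

ROBOT

A 7-joint arm with a two-finger parallel gripper is mounted at the origin on the work surface. World frame = base frame: x ahead of the robot, y to its left, z up, the work surface at z = 0. Lengths are in m, angles in rad, forces in N, time in s.
With the tool pointing down it reaches from about 0.4 to 0.875 m from the base axis. Payload 19.3 kg.
Tool frame: the origin (TCP) lies at the very end of the fingers, on their centre line; the grasp point (between the pads) lies 19 mm behind it (bot.grasp_offset is the distance from the TCP to the grasp point, in m); z points along the fingers, x is the direction in which the jaws open and shut, and the axes are right-handed (so a half turn about z gives the same grasp; the last joint's range is limited). The gripper opens to 85 mm and grips with 20 to 120 N. Pads are 22 mm wide; open, the fingers measure 114 mm over their backs; the gripper's body (76 mm by 85 mm) begins 54 mm behind the grasp point. The pads swing forward as they close: fully open they stand 13 mm farther back than shut.
Start: joints at [-1.206, 0.521, -0.036, 1.599, 0.021, 1.021, -0.113], TCP at [0.263, 0.567, 0.192] pointing down, gripper open.
Joint ranges: [-2.91, 2.91], [-0.3, 2.13], [-1.5, 1.42], [0.17, 2.43], [-1.26, 4.41], [0.16, 1.93], [-2.52, 2.52]. Speed limits (rad/s): [1.89, 1.89, 2.39, 2.39, 3.01, 3.01, 3.01].

INTERFACE

Orientations are given as [roll, pitch, yaw] about the fixed x, y, z axes, in that order (R = Rz(yaw) Ry(pitch) Rx(roll)).
In Python, from workcell import status, grab_frame, calibration, job, regions_of, mark_of, bot gives the robot as it stands.
- The arm moves only by the tool carry_out, never from a script. Its argument "deltas" is one flat list of numbers, 5 for each row, row after row: the opening, from -1 (shut) to 1 (fully open), then the shift along the tool's x, y, z in cm, then the turn about the tool's z in degrees. A call has 1 to 20 rows; each row shifts and turns the commanded pose from where the row before left it, along the tool's axes as they then stand; what a row does not reach is not made up. A row lasts 1/12 s, in which the tool goes at most 41.7 mm and 7.16 degrees, less where a joint would pass 70% of its speed; a pose out of reach is approached as far as the arm can. A call with a gripper value outside its range is refused whole. The fingers move at their own pace and stop on an object; "newtons" is the grip in N (left out, the last holds). Time passes only in rows, so rows that do not move let the fingers close. It gives the time, the measured TCP pose, the force and the opening at its end, in the units of the state.
- status.observe(): the state, without advancing time (a new reading comes with each control period).
- grab_frame(name): name is "side" or "top"; returns the picture (420x560x3 uint8, red, green, blue); there is no depth.
- calibration(name): a dict with "fov_y" (degrees; the focal length in pixels is half the picture's height over the tangent of half this angle, whatever the lens; pixels are square), "cx", "cy" (the principal point, pixels), "R" (3x3) and "t" (3): a world point X has camera coordinates R X + t. Camera axes: x right, y down, z forward; pixel columns grow to the right and rows downward; lengths in m; the calibration is good to about 2 mm. A picture is of the moment at which its call begins. calibration takes no time and is no camera call.
- job.job_done(): hands the job in, once; it reports no verdict.
Trained networks look in the newest picture that a camera, given by its name, has taken for a name from the list of things; names that differ only in an ending like _2 or _b are one class to them, and where a whole thing is asked for, a point or a joint stands for the part that bears it (a point fixed in the world has none). Each returns a list of dicts, best first, with "p" (0 to 1); they miss things now and then, are a little off and sometimes report something else, mostly with a low value. They report only what shows in the picture. A call takes as long as a camera call. They do not tell look-alikes from the thing itself.
- regions_of(camera, target): "region" (420x560 bool, what is visible of it) and "xy" ([column, row] in pixels, amid what is visible of it).
- mark_of(camera, target): "xy" ([column, row] in pixels: a listed point, or the origin of a listed thing).
The state is a dict: "clock": time; "qpos": joint angles; "qd": joint speeds; "joint_efforts": joint torques, N m; "position": TCP position; "tool_rot": TCP orientation; "force": force on the tool from outside, world axes, zero at the start; "moment": the same for the moment, N m; "grip_width": finger opening in m.
Only numpy, scipy, OpenCV 4.12 (cv2) and the standard library are available. Lean on these libraries where they do the work, as an engineer would, in place of code of your own. Each camera call takes 0.05 s, during which the arm holds its last target.

## Working session

There is one attempt and no reset: what is moved stays moved. The work goes in short steps, Python scripts to look and compute and a tool call to move; the robot and the scene stay as the last step left them, time stands still between calls to the robot, and variables do not carry over. Pictures are saved under pics/ and viewed, and the job is handed in when it is done.

Besides the shell and the picture viewer there is one more tool, called in YAML: its name, and indented under it one key for each argument. carry_out: Moves the arm, as the interface text tells. Its arguments: {"type":"object","properties":{"deltas":{"type":"array","items":{"type":"number"}},"newtons":{"type":"number"}},"required":["deltas"]}

```bash
ls; mkdir -p pics
python3 - <<'E'
from workcell import *
import cv2
print(status.observe()); 
for n in("side","top"):
    f=grab_frame(n); cv2.imwrite(f"pics/{n}0.png",cv2.cvtColor(f,cv2.COLOR_RGB2BGR)); print(n,calibration(n))
print(bot.grasp_offset,[a for a in dir(bot) if a[0]!='_'])
E
```

```text
pics
{'clock': 0.0, 'qpos': array([-1.206226  ,  0.52200683, -0.03634688,  1.60001432,  0.02119784,
        1.02111353, -0.11281998]), 'qd': array([ 7.94487452e-04,  2.12709967e-03,  1.29669816e-04, -3.64860379e-05,
       -2.14065309e-04,  6.76207598e-04, -7.15224443e-04]), 'joint_efforts': array([-8.59897318e-05, -9.27117133e+01,  1.97999507e+00, -3.69935453e+01,
        1.79316220e-02,  7.97329325e-03,  5.85257112e-05]), 'position': array([0.26311174, 0.56648493, 0.19152776]), 'tool_rot': array([3.14152048e+00, 1.15486944e-03, 1.13601189e+00]), 'force': array([0.32999913, 0.41170398, 0.76678154]), 'moment': array([ 0.05640533,  0.02052365, -0.0084482 ]), 'grip_width': 0.08513302829908927}
side {'fov_y': 50.61141980956455, 'cx': 273.8384536140001, 'cy': 209.70009670142008, 'R': array([[ 0.88404129, -0.46729696,  0.01022493],
       [-0.27104759, -0.53034963, -0.80328231],
       [ 0.38079417,  0.70736329, -0.59551069]]), 't': array([-0.50531876,  0.2251377 ,  1.01982005])}
top {'fov_y': 53.716388998102566, 'cx': 284.5291276937499, 'cy': 204.6516227991535, 'R': array([[-0.02207769, -0.99942936, -0.02556427],
       [-0.99564687,  0.02429581, -0.08998345],
       [ 0.0905532 ,  0.02346636, -0.99561511]]), 't': array([0.0561756 , 0.56935499, 1.35016239])}
0.0187 ['IKError', 'grasp_offset']
```

View pics/side0.png

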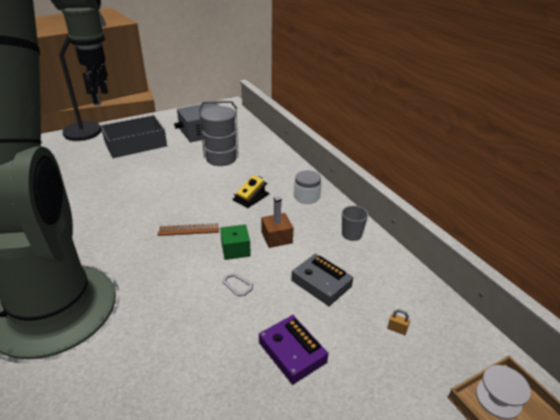

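View pics/top0.png

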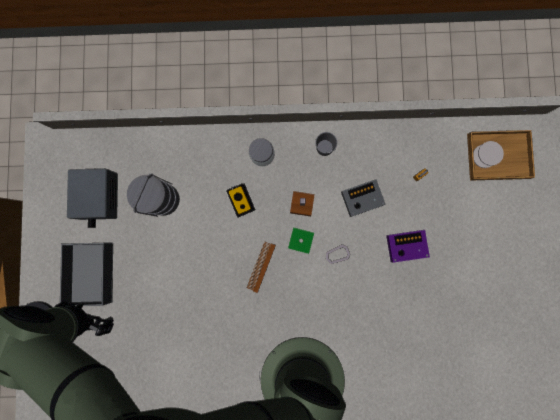

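The top view shows the brown stand with the pen near (302,203), the grey receiver at (363,197) and the remote at (240,200). The commanded tool always points down, so I'll have to tilt the pen inside the grip, using the stand's hole rim. First I'll localise everything.

```bash
cat > h.py <<'E'
from workcell import *
import cv2, numpy as np
from scipy.optimize import least_squares
def cam(n):
    c=calibration(n); f=210/np.tan(np.radians(c['fov_y']/2))
    K=np.array([[f,0,c['cx']],[0,f,c['cy']],[0,0,1]]); return K,np.array(c['R']),np.array(c['t'])
def proj(n,X):
    K,R,t=cam(n); p=(np.atleast_2d(X)@R.T+t)@K.T; return p[:,:2]/p[:,2:]
def onz(n,uv,z):
    K,R,t=cam(n); C=-R.T@t; d=R.T@np.linalg.inv(K)@np.array([uv[0],uv[1],1.]); return C+d*(z-C[2])/d[2]
def tri(uvs):
    r=least_squares(lambda X:np.concatenate([proj(n,X)[0]-np.array(uv) for n,uv in uvs.items()]),[.6,0,.05])
    return r.x,np.abs(r.fun).max()
def save(n,name,box=None,s=1):
    f=cv2.cvtColor(grab_frame(n),cv2.COLOR_RGB2BGR)
    if box: f=f[box[1]:box[3],box[0]:box[2]]
    cv2.imwrite(f"pics/{name}.png",cv2.resize(f,None,fx=s,fy=s,interpolation=cv2.INTER_CUBIC))
E
python3 - <<'E'
from h import *
np.set_printoptions(precision=4,suppress=True)
for t in["pen_center","pen_tip","stand","receiver","learn_top","remote","big_top","small"]:
    d={}
    for n in("side","top"):
        try: d[n]=mark_of(n,t)
        except Exception as e: print(t,n,e); d[n]=[]
        print(t,n,[(round(q['p'],2),np.round(q['xy'],1)) for q in d[n][:3]])
    for a in d['side'][:2]:
        for b in d['top'][:2]:
            X,e=tri({'side':a['xy'],'top':b['xy']})
            if e<4: print('   ',X,e)
save("top","topc",(215,140,415,280),4)
save("side","sidec",(220,160,370,310),4)
print(status.observe()['clock'])
E
```

```text
pen_center side [(0.58, array([277. , 208.6]))]
pen_center top [(0.38, array([299.8, 204. ]))]
    [ 0.5704 -0.0093  0.097 ] 1.722682343249346
pen_tip side [(0.64, array([250.4, 189.8])), (0.54, array([351.9, 231.6]))]
pen_tip top [(0.36, array([361.3, 197. ]))]
stand side [(0.84, array([232.7, 251.1])), (0.78, array([274.2, 237.9]))]
stand top [(0.98, array([298.9, 238.8])), (0.9, array([303.3, 203.1]))]
    [ 0.4509  0.0001 -0.0106] 1.7759219903797998
    [ 0.5694 -0.0168  0.0032] 2.055953318773504
receiver side [(0.87, array([322.5, 284. ])), (0.64, array([290.2, 354. ]))]
receiver top [(0.94, array([360.1, 195.8])), (0.77, array([405.5, 247. ]))]
    [ 0.5965 -0.213  -0.0098] 0.359887762685247
    [ 0.4218 -0.3567 -0.0026] 0.05479290280857185
learn_top side [(0.53, array([277.6, 341.1]))]
learn_top top [(0.66, array([338. , 251.8])), (0.46, array([399. , 251.9])), (0.43, array([355.3, 206.8]))]
    [ 0.4063 -0.3293  0.0176] 0.025746384548654078
remote side [(0.88, array([253.2, 188.2]))]
remote top [(0.62, array([238.5, 198.1]))]
    [0.5986 0.1938 0.0323] 0.9428754951492522
big_top side [(0.57, array([254.3, 180.5]))]
big_top top [(0.51, array([238. , 199.4]))]
    [0.5958 0.1893 0.0634] 2.439344376516914
small side it knows: big_top, carabiner, comb, cup, jar, learn_top, padlock, pen_center, pen_tip, receiver, remote, stand, tiffin
small side []
small top it knows: big_top, carabiner, comb, cup, jar, learn_top, padlock, pen_center, pen_tip, receiver, remote, stand, tiffin
small top []
0.9
```

View pics/topc.png

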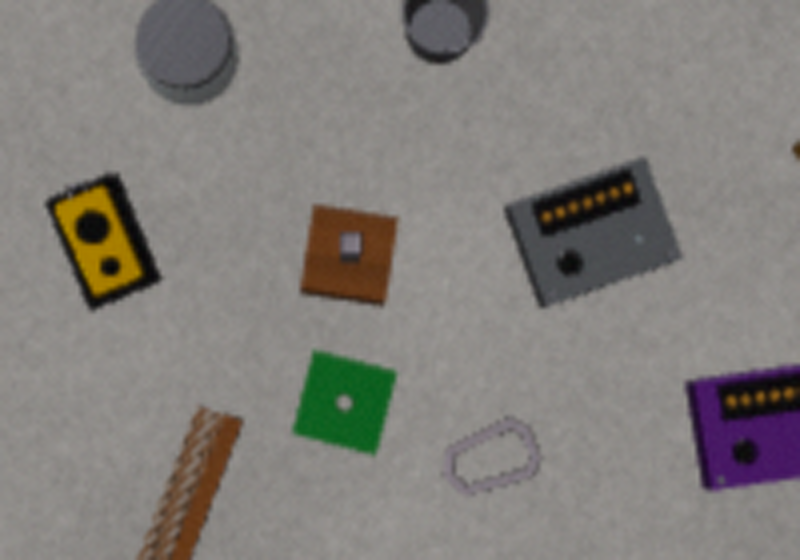

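View pics/sidec.png

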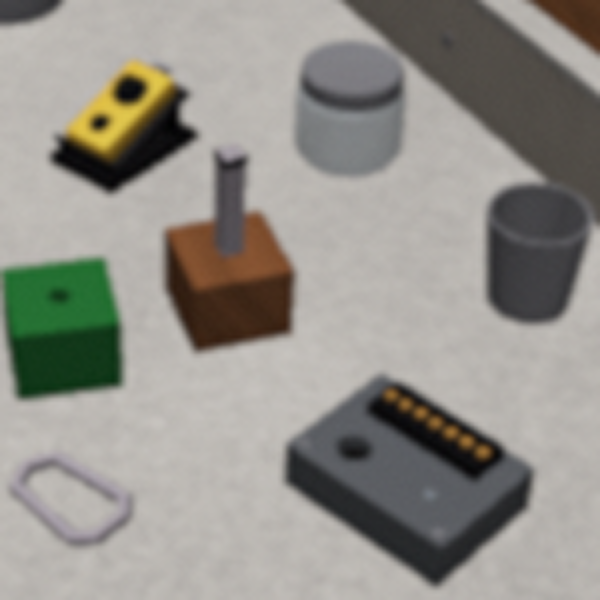

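Run:
```python
from h import *
import cv2
T=cv2.imread("pics/top0.png");S=cv2.imread("pics/side0.png")
def crop(im,x,y,w,h,s): return cv2.resize(im[y:y+h,x:x+w],None,fx=s,fy=s,interpolation=cv2.INTER_CUBIC)
a=crop(T,220,178,40,40,10);b=crop(S,230,168,40,40,10)
cv2.imwrite("pics/rem.png",np.hstack([a,b]))
a=crop(T,336,175,56,46,7);b=crop(S,286,248,56,46,7)
cv2.imwrite("pics/rec.png",np.hstack([a,b]))
a=crop(T,286,186,40,40,10);b=crop(S,258,190,40,60,10)
cv2.imwrite("pics/st.png",np.hstack([np.vstack([a,np.zeros((200,400,3),np.uint8)]),b]))
for n in("top","side"):
    K,R,t=cam(n);print(n,-R.T@t)
```

```text
top [0.44585522 0.01062721 1.39691069]
side [ 0.11940416 -0.83811549  0.79332972]
```

View pics/rem.png

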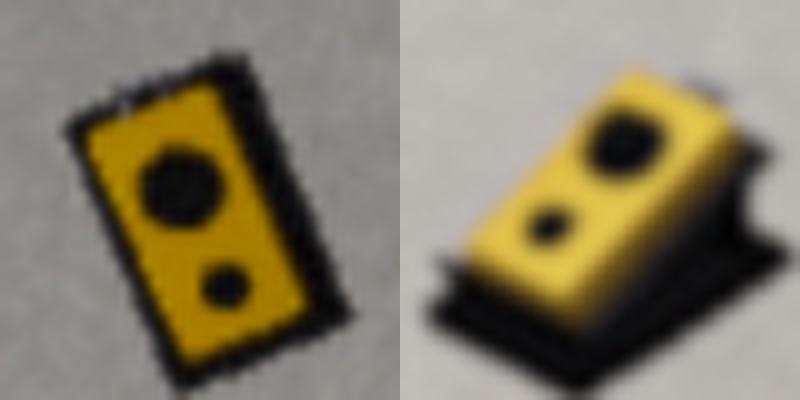

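View pics/rec.png

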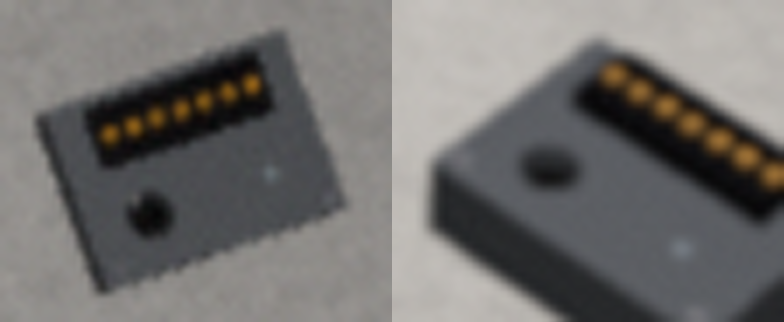

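View pics/st.png

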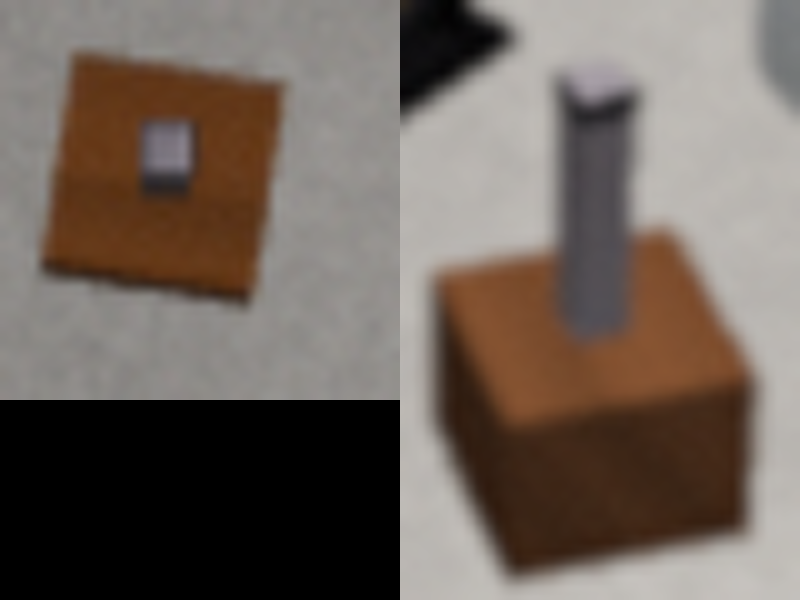

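```bash
cat > fit.py <<'E'
from h import *
np.set_printoptions(precision=4,suppress=True)
from scipy.spatial.transform import Rotation as Ro
def px(p,o,s): return (np.array(p,float)+.5)/s-.5+np.array(o)
def run(name,f,x0,obs):
    def res(p):
        return np.concatenate([ (proj(n,f(p,l))[0]-uv) for n,l,uv in obs])
    r=least_squares(res,x0,loss='soft_l1'); rr=res(r.x).reshape(-1,2)
    print(name,r.x); print(np.hstack([rr]).round(2).tolist()); return r.x
def box(p,l): # x,y,yaw
    c,s=np.cos(p[2]),np.sin(p[2]); return np.array([p[0]+c*l[0]-s*l[1],p[1]+s*l[0]+c*l[1],l[2]])
T=lambda p:px(p,(286,186),10); S=lambda p:px(p,(258,190),10)
h=.035
st=run("stand",box,[.57,-.015,0],[("top",(h,h,.055),T((76,54))),("top",(h,-h,.055),T((285,82))),("top",(-h,-h,.055),T((250,291))),("top",(-h,h,.055),T((44,262))),
 ("side",(h,h,.055),S((272,230))),("side",(-h,h,.055),S((38,272))),("side",(-h,-h,.055),S((110,425))),("side",(h,-h,.055),S((352,378)))])
h=.008
pen=run("pen",box,[.57,-.015,0],[("top",(h,h,.135),T((140,121))),("top",(h,-h,.135),T((193,121))),("top",(-h,-h,.135),T((191,173))),("top",(-h,h,.135),T((142,173))),
 ("side",(h,h,.135),S((200,62))),("side",(-h,h,.135),S((158,76))),("side",(-h,-h,.135),S((194,105))),("side",(h,-h,.135),S((238,87))),
 ("side",(-h,-h,.055),S((184,341))),("side",(-h,h,.055),S((162,318))),("side",(h,-h,.055),S((230,330)))])
T=lambda p:px(p,(336,175),7); S=lambda p:px(p,(286,248),7)
rec=run("rec",lambda p,l:box(p,l if l is not None else (p[3],p[4],.034)),[.6,-.2,.3,-.02,.02],[("top",(.045,.06,.034),T((40,115))),("top",(.045,-.06,.034),T((283,33))),("top",(-.045,-.06,.034),T((346,207))),("top",(-.045,.06,.034),T((106,290))),
 ("side",(-.045,.06,.034),S((40,160))),("side",(.045,.06,.034),S((203,40))),("top",None,T((150,213))),("side",None,S((158,168)))])
print("learn",box(rec,(rec[3],rec[4],.026)))
T=lambda p:px(p,(220,178),10); S=lambda p:px(p,(230,168),10)
def rm(p,l):
    if l=='b': l=(p[4],p[5],.024)
    elif l=='s': l=(p[4]-.036,p[5],.018)
    return p[:3]+Ro.from_euler('zy',[p[3],-.35]).apply(l)
a,b=.042,.023
r=run("remote",rm,[.6,.19,.04,.3,.015,0],[("top",(a,b,.016),T((83,135))),("top",(a,-b,.016),T((210,80))),("top",(-a,-b,.016),T((308,308))),("top",(-a,b,.016),T((187,362))),
("side",(a,b,.016),S((235,68))),("side",(a,-b,.016),S((340,122))),("side",(-a,-b,.016),S((180,308))),("side",(-a,b,.016),S((68,238))),
("top",'b',T((181,187))),("side",'b',S((225,143))),("top",'s',T((226,287))),("side",'s',S((150,226)))])
print("big",rm(r,'b'),"normal",Ro.from_euler('zy',[r[3],-.35]).apply([0,0,1]))
E
python3 fit.py
```

```text
stand [ 0.5728 -0.0141 -0.1773]
[[-0.3, -0.41], [0.07, 0.03], [0.36, 0.36], [-0.4, -0.03], [0.24, -0.25], [-0.61, 0.03], [-0.26, 0.33], [0.78, 0.12]]
pen [ 0.573  -0.0139  0.0484]
[[-0.16, 0.14], [-0.23, -0.24], [0.36, -0.25], [0.03, 0.13], [0.87, -0.54], [-0.22, -0.19], [-0.65, 0.01], [0.27, 0.03], [-0.06, 0.85], [-0.9, -0.05], [0.46, 0.1]]
rec [ 0.5871 -0.2171  0.3106 -0.0173  0.0281]
[[0.21, -0.35], [-0.19, -0.53], [0.33, 0.26], [0.09, 0.38], [-0.48, 0.07], [0.19, -0.47], [0.1, 0.24], [0.12, -0.22]]
learn [ 0.5621 -0.1957  0.026 ]
remote [ 0.5947  0.1906  0.0305  0.3612  0.0129 -0.0004]
[[-0.13, -0.47], [0.01, -0.17], [0.52, 0.07], [-0.08, -0.29], [0.23, 0.66], [0.34, -0.8], [-1.27, -0.88], [-0.58, 1.7], [-0.1, 0.31], [-0.28, -0.47], [0.08, -0.3], [0.3, 0.48]]
big [0.5979 0.1948 0.0572] normal [-0.3429 -0.      0.9394]
```

```bash
sed -i "s/'zy'/'ZY'/g" fit.py; python3 fit.py | tail -3
```

```text
rec [ 0.5871 -0.2171  0.3106 -0.0173  0.0281]
[[0.21, -0.35], [-0.19, -0.53], [0.33, 0.26], [0.09, 0.38], [-0.48, 0.07], [0.19, -0.47], [0.1, 0.24], [0.12, -0.22]]
learn [ 0.5621 -0.1957  0.026 ]Traceback (most recent call last):
  File "fit.py", line 30, in <module>
    r=run("remote",rm,[.6,.19,.04,.3,.015,0],[("top",(a,b,.016),T((83,135))),("top",(a,-b,.016),T((210,80))),("top",(-a,-b,.016),T((308,308))),("top",(-a,b,.016),T((187,362))),
    ("side",(a,b,.016),S((235,68))),("side",(a,-b,.016),S((340,122))),("side",(-a,-b,.016),S((180,308))),("side",(-a,b,.016),S((68,238))),
    ("top",'b',T((181,187))),("side",'b',S((225,143))),("top",'s',T((226,287))),("side",'s',S((150,226)))])
  File "fit.py", line 8, in run
    r=least_squares(res,x0,loss='soft_l1'); rr=res(r.x).reshape(-1,2)
    return func(*args, **kwargs)
    result = trf(vector_fun.fun, vector_fun.jac, x0, f0, J0, lb, ub, ftol, xtol,
                 gtol, max_nfev, x_scale, loss_function, tr_solver,
                 tr_options.copy(), verbose, callback=callback_wrapped)
    return trf_no_bounds(
        fun, jac, x0, f0, 
[... 162 characters left out ...]
   ~~~~~~~~~~~~~~~~^^
    self.f = self.fun_wrapped(xp_copy(self.x))
             ~~~~~~~~~~~~~~~~^^^^^^^^^^^^^^^^^
    return np.atleast_1d(self.fun(x))
                         ~~~~~~~~^^^
    return self.f(x, *self.args, **self.kwargs)
           ~~~~~~^^^^^^^^^^^^^^^^^^^^^^^^^^^^^^
  File "fit.py", line 7, in res
    return np.concatenate([ (proj(n,f(p,l))[0]-uv) for n,l,uv in obs])
                             ~~~~^^^^^^^^^^
  File "h.py", line 8, in proj
    K,R,t=cam(n); p=(np.atleast_2d(X)@R.T+t)@K.T; return p[:,:2]/p[:,2:]
          ~~~^^^
  File "h.py", line 5, in cam
    c=calibration(n); f=210/np.tan(np.radians(c['fov_y']/2))
ValueError: time passes only in moves, steps and waits
```

```bash
python3 - <<'E'
s=open('h.py').read()
s=s.replace("def cam(n):","""from functools import lru_cache
@lru_cache
def cam(n):""")
open('h.py','w').write(s)
E
python3 fit.py | tail -3
```

```text
remote [0.5944 0.1925 0.0306 0.3795 0.0129 0.0003]
[[-0.18, -0.29], [0.12, -0.3], [0.54, -0.2], [-0.16, -0.16], [-0.05, -0.24], [0.56, -0.36], [-0.92, -0.05], [-0.78, 1.2], [0.03, 0.3], [-0.23, -0.5], [-0.05, -0.29], [0.25, 0.5]]
big [0.5979 0.1943 0.0576] normal [-0.3185 -0.127   0.9394]
```

carry_out:
  deltas: [1, -1.98, 2.63, 0, 0, 1, -1.98, 2.63, 0, 0, 1, -1.98, 2.63, 0, 0, 1, -1.98, 2.63, 0, 0, 1, -1.98, 2.63, 0, 0, 1, -1.98, 2.63, 0, 0, 1, -1.98, 2.63, 0, 0, 1, -1.98, 2.63, 0, 0, 1, -1.98, 2.63, 0, 0, 1, -1.98, 2.63, 0, 0, 1, -1.98, 2.63, 0, 0, 1, -1.98, 2.63, 0, 0, 1, -1.98, 2.63, 0, 0, 1, -1.98, 2.63, 0, 0, 1, -1.98, 2.63, 0, 0, 1, -1.98, 2.63, 0, 0, 1, -1.98, 2.63, 0, 0, 1, -1.98, 2.63, 0, 0, 1, -1.98, 2.63, 0, 0, 1, -1.98, 2.63, 0, 0]

```text
clock: 2.57
position: [0.5741, -0.0155, 0.1923]
tool_rot: [3.141, -0.0, 1.136]
force: [0.2, 0.3, -0.8]
grip_width: 0.0858
```

carry_out:
  deltas: [1, 0, 0, 0, -6.9, 1, 0, 0, 0, -6.9, 1, 0, 0, 0, -6.9, 1, 0, 0, 0, -6.9, 1, 0, 0, 0, 0, 1, 0, 0, 0, 0]
  newtons: 25

```text
clock: 3.07
position: [0.5735, -0.0141, 0.1922]
tool_rot: [3.142, -0.0, 1.614]
force: [-0.1, 0.1, 0.1]
grip_width: 0.0853
```

Run:
```python
from h import *
print(status.observe())
save("top","top1",(215,120,415,260),4)
save("side","side1",(200,100,400,250),4)
```

```text
{'clock': 3.0667, 'qpos': array([-0.09792716,  0.43973454,  0.02659231,  1.74073264, -0.01405366,
        0.961233  ,  1.54772722]), 'qd': array([-1.37028206e-02, -1.95211816e-03,  1.59302603e-02,  2.34081004e-03,
       -5.32060979e-03,  9.34310621e-05, -3.36149899e-02]), 'joint_efforts': array([ 6.87569920e-01, -8.28639936e+01,  1.98524125e+00, -3.56548333e+01,
        2.01849276e-01,  1.11773500e-02,  1.52232550e+00]), 'position': array([ 0.57353055, -0.01408081,  0.19215079]), 'tool_rot': array([ 3.14152398e+00, -2.05443164e-04,  1.61354556e+00]), 'force': array([-0.12228607,  0.11014532,  0.09742404]), 'moment': array([-0.00492719,  0.01799061,  0.01338389]), 'grip_width': 0.08533641671598029}
```

View pics/side1.png

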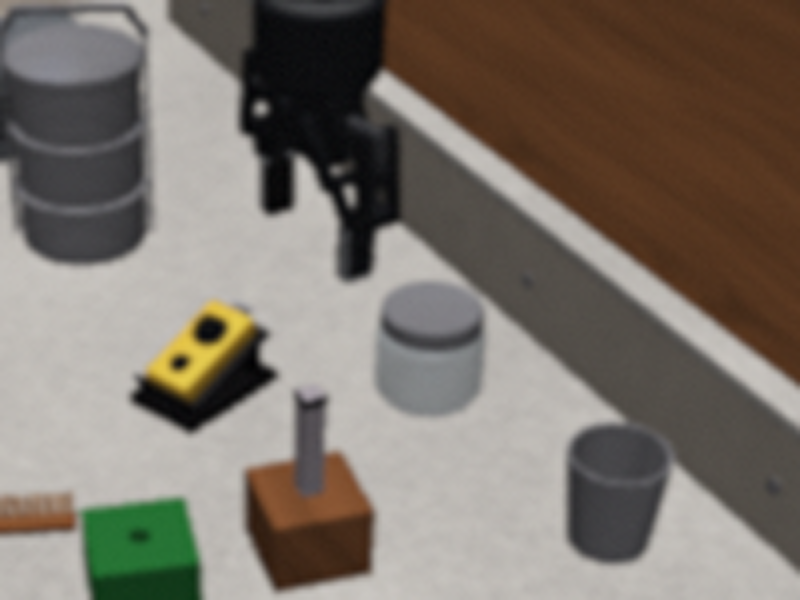

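The open gripper is above the pen, with the fingers at about (270,180) and (355,250) in the crop and the stand clear below. Next I descend and grip.

carry_out:
  deltas: [1, 0, 0, 2.3, 0, 1, 0, 0, 2.3, 0, 1, 0, 0, 2.3, 0, 1, 0, 0, 2.3, 0, 1, 0, 0, 2.4, 0, 1, 0, 0, 0, 0, -1, 0, 0, 0, 0, -1, 0, 0, 0, 0, -1, 0, 0, 0, 0, -1, 0, 0, 0, 0, -1, 0, 0, 0, 0, -1, 0, 0, 0, 0, -1, 0, 0, 0, 0, -1, 0, 0, 0, 0]
  newtons: 25

```text
clock: 4.33
position: [0.5741, -0.0138, 0.0769]
tool_rot: [3.14, -0.0, 1.617]
force: [-0.4, 0.1, 7.4]
grip_width: 0.0153
```

carry_out:
  deltas: [-1, 0, 0, -0.8, 0, -1, 0, 0, -0.8, 0, -1, 0, 0, -0.8, 0, -1, 0, 0, -0.9, 0, -1, 0, 0, 0, 0, -1, 0, 0, 0, 0]

```text
clock: 4.83
position: [0.5739, -0.0139, 0.1098]
tool_rot: [3.14, -0.0, 1.618]
force: [0.1, 0.2, -1.6]
grip_width: 0.0158
```

Run:
```python
from h import *
o=status.observe();print(o['position'],o['force'],o['moment'])
save("side","side2",(230,140,330,250),5)
```

```text
[ 0.57386168 -0.01387728  0.10981267] [ 0.12860532  0.15934268 -1.62784817] [-0.01841781 -0.00795761  0.10275849]
```

View pics/side2.png

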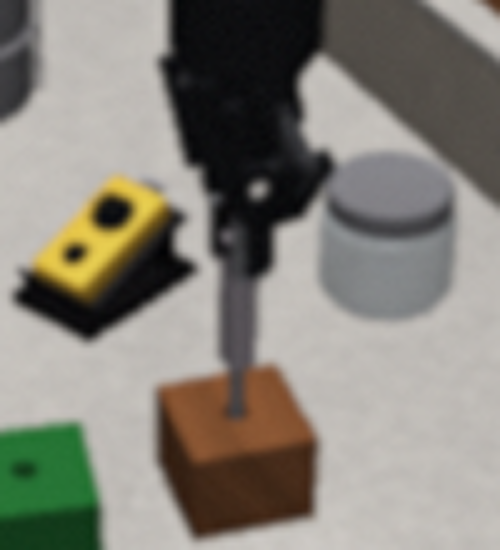

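The pen is lifted, with the shank partly out at (235,410). Now I tilt it against the hole rim by shifting along tool -y.

carry_out:
  deltas: [-1, 0, -0.3, 0, 0, -1, 0, -0.3, 0, 0, -1, 0, -0.3, 0, 0, -1, 0, -0.3, 0, 0, -1, 0, -0.3, 0, 0, -1, 0, 0, 0, 0]

```text
clock: 5.38
position: [0.558, -0.0146, 0.1091]
tool_rot: [-3.141, 0.0, 1.618]
force: [2.8, -0.3, -2.3]
grip_width: 0.0159
```

carry_out:
  deltas: [-1, 0, -0.3, 0, 0, -1, 0, -0.3, 0, 0, -1, 0, -0.3, 0, 0, -1, 0, -0.3, 0, 0, -1, 0, -0.3, 0, 0, -1, 0, 0, 0, 0, -1, 0, 0, 0, 0]

```text
clock: 5.97
position: [0.5434, -0.0153, 0.1092]
tool_rot: [-3.142, 0.0, 1.618]
force: [0.5, -0.6, 0.7]
grip_width: 0.0152
```

Run:
```python
from h import *
o=status.observe();print(o['position'],o['force'],o['moment'])
save("side","side3",(230,140,330,250),5)
save("top","top3",(280,160,340,230),8)
```

```text
[ 0.5434056  -0.01532685  0.10922376] [ 0.53433009 -0.58460021  0.72544584] [ 0.06658922 -0.38324041 -0.01778693]
```

View pics/side3.png

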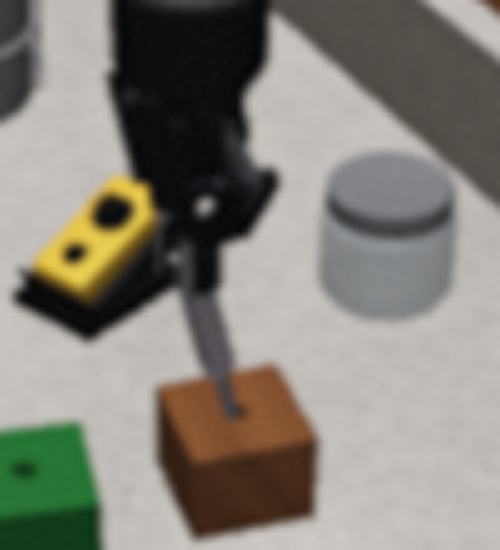

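The pen is now leaning in the grip. I'll firm up the grip, lift out and measure the tilt.

carry_out:
  deltas: [-1, 0, 0, 0, 0, -1, 0, 0, 0, 0, -1, 0, 0, -1, 0, -1, 0, 0, -2, 0, -1, 0, 0, -3, 0, -1, 0, 0, -3, 0, -1, 0, 0, -1, 0, -1, 0, 0, 0, 0, -1, 0, 0, 0, 0]
  newtons: 60

```text
clock: 6.82
position: [0.5434, -0.0153, 0.2094]
tool_rot: [3.141, -0.0, 1.618]
force: [0.0, 0.3, -1.1]
grip_width: 0.0143
```

Run:
```python
from h import *
o=status.observe();print(o['position'],o['force'],o['moment'])
save("side","side4",(240,110,310,210),7)
save("side","side4n",None,1)
save("top","top4",(270,170,340,240),8)
for n in("side","top"):
  for t in("pen_tip","pen_center"):
    print(n,t,[(round(q['p'],2),np.round(q['xy'],1)) for q in mark_of(n,t)[:3]])
```

```text
[ 0.54340524 -0.01529599  0.20937932] [ 0.02644116  0.27290001 -1.11204633] [-0.02179723  0.047087   -0.05588814]
side pen_tip [(0.45, array([277.8, 194.7]))]
side pen_center [(0.49, array([272.5, 169.4])), (0.39, array([237.8, 285.2]))]
top pen_tip []
top pen_center []
```

View pics/side4.png

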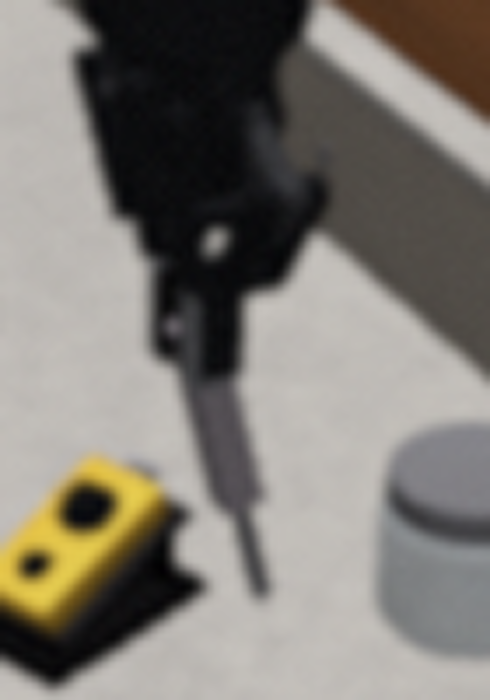

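View pics/top4.png

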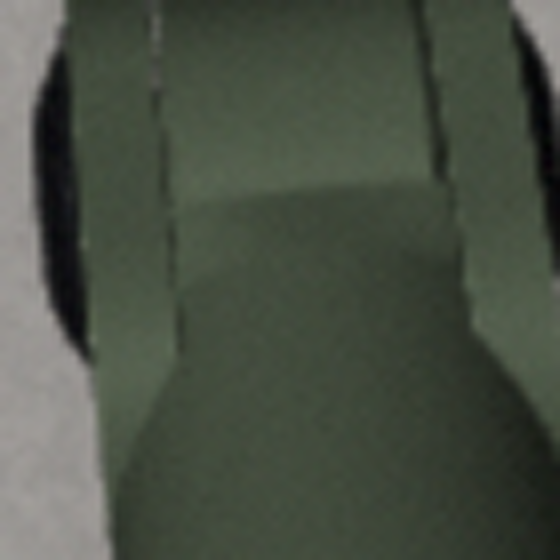

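```bash
cat > tilt.py <<'E'
from h import *
def pen(p,tcp,yaw,back):
    ty=np.array([np.sin(yaw),-np.cos(yaw),0]); ax=ty*np.sin(p[0])+np.array([0,0,-1])*np.cos(p[0])
    return tcp+np.array([0,0,.0187])+ax*(p[1]-back)
def fit(tcp,yaw,tip,hb):
    r=least_squares(lambda p:np.concatenate([proj("side",pen(p,tcp,yaw,0))[0]-tip,proj("side",pen(p,tcp,yaw,.045))[0]-hb]),[.35,.085])
    return np.degrees(r.x[0]),r.x[1],r.fun
E
python3 - <<'E'
from tilt import *
f=lambda p:(np.array(p)+.5)/7-.5+np.array([240,110])
for tip,hb in [((264,597),(239,505)),((264,597),(240,508)),((262,595),(240,500))]: print(fit(np.array([.5434,-.0153,.2094]),1.618,f(tip),f(hb)))
# predictions
for th in (15,18,20,22,25):
  print(th,[((proj("side",pen((np.radians(th),.085),np.array([.5434,-.0153,.2094]),1.618,b))[0]-[240,110]+.5)*7-.5).round(0) for b in (0,.045,.085)])
E
```

```text
(np.float64(20.10966406439897), np.float64(0.08904379778393208), array([ 0.46177574, -0.37673642, -1.00855717,  0.59309217]))
(np.float64(20.12771155475416), np.float64(0.08984017410371778), array([ 0.55740333, -0.17338475, -1.055115  ,  0.38289611]))
(np.float64(20.143514496128617), np.float64(0.08737628539856276), array([ 0.58191783, -0.54109185, -1.33561105,  0.83755442]))
15 [array([247., 598.]), array([220., 506.]), array([195., 421.])]
18 [array([257., 591.]), array([225., 503.]), array([195., 421.])]
20 [array([264., 587.]), array([228., 501.]), array([195., 421.])]
22 [array([270., 583.]), array([232., 499.]), array([195., 421.])]
25 [array([280., 576.]), array([236., 496.]), array([195., 421.])]
```

The side view shows the pen leaning, with its tip at (264,597) and the handle's bottom at (240,505) in the crop. The slope suggests about 15° rather than 20°. I'll move near the receiver and turn so the tilt plane faces the camera, for a better measurement.

carry_out:
  deltas: [-1, -2.77, -0.27, 0, 0, -1, -2.77, -0.27, 0, 0, -1, -2.77, -0.27, 0, 0, -1, -2.77, -0.27, 0, 0, -1, -2.77, -0.27, 0, 0, -1, -2.77, -0.27, 0, 0, -1, 0, 0, 0, 6, -1, 0, 0, 0, 6, -1, 0, 0, 0, 6, -1, 0, 0, 0, 6, -1, 0, 0, 0, 6, -1, 0, 0, 0, 0, -1, 0, 0, 0, 0, -1, 0, 0, 0, 0]

```text
clock: 8.33
position: [0.5351, -0.182, 0.209]
tool_rot: [-3.141, 0.0, 1.098]
force: [0.1, -0.5, -0.4]
grip_width: 0.014
```

Run:
```python
from tilt import *
o=status.observe();print(o['position'],o['force'],o['tool_rot'],o['qpos'])
T=o['position'];yaw=o['tool_rot'][2]
c=proj("side",pen((.3,.05),T,yaw,0))[0].round(); x0,y0=int(c[0])-25,int(c[1])-25
f=cv2.cvtColor(grab_frame("side"),cv2.COLOR_RGB2BGR); cv2.imwrite("pics/side5f.png",f)
cv2.imwrite("pics/side5.png",cv2.resize(f[y0:y0+50,x0:x0+50],None,fx=12,fy=12,interpolation=cv2.INTER_CUBIC)); print(x0,y0)
for th in (12,15,18,20,22):
  print(th,[((proj("side",pen((np.radians(th),.085),T,yaw,b))[0]-[x0,y0]+.5)*12-.5).round(0) for b in (0,.045,.085)])
```

```text
[ 0.53511438 -0.18198562  0.20895398] [ 0.13772511 -0.45810382 -0.40076163] [-3.14134138e+00  9.51393474e-05  1.09785690e+00] [ 0.07890223  0.41429286  0.19651423  1.75016133 -0.09431788  0.98657053
  1.40917208]
280 199
12 [array([311., 454.]), array([273., 270.]), array([238.,  99.])]
15 [array([335., 449.]), array([285., 268.]), array([238.,  99.])]
18 [array([358., 444.]), array([296., 266.]), array([238.,  99.])]
20 [array([373., 440.]), array([303., 264.]), array([238.,  99.])]
22 [array([388., 436.]), array([310., 262.]), array([238.,  99.])]
```

View pics/side5.png

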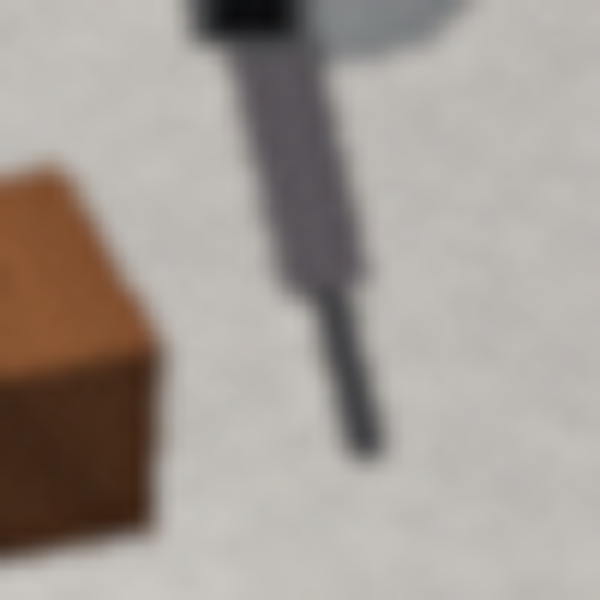

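```bash
cat >> tilt.py <<'E'
def inplane(uv,T,yaw):
    K,R,t=cam("side"); C=-R.T@t; d=R.T@np.linalg.inv(K)@np.array([uv[0],uv[1],1.])
    n=np.array([np.cos(yaw),np.sin(yaw),0]); X=C+d*((T-C)@n)/(d@n)
    ty=np.array([np.sin(yaw),-np.cos(yaw),0]); return X,(X-T)@ty,X[2]-T[2]
E
python3 - <<'E'
from tilt import *
np.set_printoptions(precision=4,suppress=True)
T=np.array([.5351,-.182,.209]);yaw=1.098
f=lambda p:(np.array(p)+.5)/12-.5+np.array([280,199])
for p in [(370,455),(326,289),(280,55)]: print(inplane(f(p),T,yaw))
E
```

```text
(array([ 0.5607, -0.1951,  0.1442]), np.float64(0.028792292968135305), np.float64(-0.06482661397406844))
(array([ 0.5514, -0.1903,  0.1842]), np.float64(0.01827153776739199), np.float64(-0.024818834558080455))
(array([ 0.5415, -0.1852,  0.2375]), np.float64(0.007133519813867478), np.float64(0.028452775419922943))
```

Run:
```python
from tilt import *
np.set_printoptions(precision=4,suppress=True)
T=np.array([.5735,-.0141,.1922])
for dz in (0,.013,.03,.05):
  print(dz,[proj("side",T+[0,s,dz])[0].round(1) for s in(-.05,0,.05)])
f=cv2.imread("pics/side5f.png"); cv2.imwrite("pics/side5g.png",cv2.resize(f[130:250,240:360],None,fx=5,fy=5,interpolation=cv2.INTER_CUBIC))
```

```text
0 [array([287.7, 188.8]), array([277.9, 178.9]), array([268.8, 169.6])]
0.013 [array([287.8, 184.3]), array([278. , 174.5]), array([268.8, 165.3])]
0.03 [array([288. , 178.4]), array([278.1, 168.6]), array([268.8, 159.5])]
0.05 [array([288.3, 171.2]), array([278.2, 161.6]), array([268.8, 152.6])]
```

View pics/side5g.png

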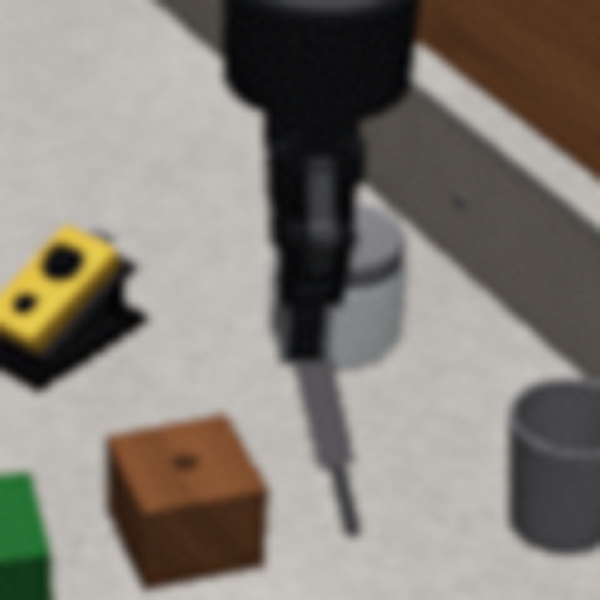

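The fingers sit about 35 mm higher than the reported TCP, so the pen is held near its cap and pivoted there. That explains the roughly 14° tilt. First press: descend to the learn well.

carry_out:
  deltas: [-1, 0, 0.25, 2, 0, -1, 0, 0, 2, 0, -1, 0, 0, 2, 0, -1, 0, 0, 2, 0, -1, 0, 0, 1.5, 0, -1, 0, 0, 0, 0, -1, 0, 0, 0, 0]

```text
clock: 8.97
position: [0.5371, -0.1833, 0.114]
tool_rot: [-3.141, 0.0, 1.095]
force: [-0.4, 0.0, 0.2]
grip_width: 0.0148
```

Run:
```python
from tilt import *
np.set_printoptions(precision=4,suppress=True)
o=status.observe();T=o['position'];yaw=o['tool_rot'][2];print(T,o['force'],yaw)
f=cv2.cvtColor(grab_frame("side"),cv2.COLOR_RGB2BGR)
cv2.imwrite("pics/side6.png",cv2.resize(f[220:290,280:350],None,fx=8,fy=8,interpolation=cv2.INTER_CUBIC))
f=cv2.cvtColor(grab_frame("top"),cv2.COLOR_RGB2BGR); cv2.imwrite("pics/top6.png",f)
c=lambda X:((proj("side",X)[0]-[280,220]+.5)*8-.5).round(0)
print("well",c([.5621,-.1957,.034]))
```

```text
[ 0.5371 -0.1833  0.114 ] [-0.373   0.0005  0.198 ] 1.0952143868796278
well [230. 414.]
```

View pics/side6.png

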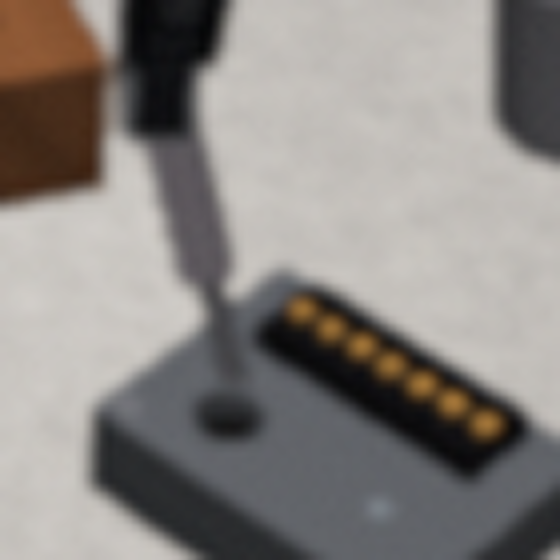

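The tip at about (236,378) is right over the well at (229,414). I continue down carefully.

carry_out:
  deltas: [-1, 0, 0, 0.7, 0, -1, 0, 0, 0.7, 0, -1, 0, 0, 0.6, 0, -1, 0, 0, 0, 0, -1, 0, 0, 0, 0]

```text
clock: 9.48
position: [0.5371, -0.1832, 0.0937]
tool_rot: [-3.141, 0.0, 1.094]
force: [0.0, -1.2, -0.2]
grip_width: 0.0145
```

carry_out:
  deltas: [-1, 0, 0, 0.1, 0, -1, 0, 0, 0.1, 0, -1, 0, 0, 0.1, 0, -1, 0, 0, 0, 0, -1, 0, 0, 0, 0]

```text
clock: 9.9
position: [0.5374, -0.1832, 0.0912]
tool_rot: [3.141, -0.0, 1.094]
force: [-0.2, 0.3, -0.1]
grip_width: 0.0144
```

carry_out:
  deltas: [-1, 0, 0, 0.1, 0, -1, 0, 0, 0.1, 0, -1, 0, 0, 0, 0, -1, 0, 0, 0, 0]

```text
clock: 10.23
position: [0.5374, -0.1833, 0.0891]
tool_rot: [3.142, 0.0, 1.094]
force: [0.2, 0.6, 2.1]
grip_width: 0.014
```

carry_out:
  deltas: [-1, 0, 0, 0.1, 0, -1, 0, 0, 0.1, 0, -1, 0, 0, 0, 0, -1, 0, 0, 0, 0]

```text
clock: 10.57
position: [0.5374, -0.1832, 0.0871]
tool_rot: [3.142, 0.0, 1.094]
force: [-0.7, 0.2, 1.3]
grip_width: 0.0143
```

carry_out:
  deltas: [-1, 0, 0, 0.1, 0, -1, 0, 0, 0.1, 0, -1, 0, 0, 0, 0, -1, 0, 0, 0, 0]

```text
clock: 10.9
position: [0.5375, -0.1833, 0.0853]
tool_rot: [3.141, -0.0, 1.094]
force: [-1.7, 0.6, 7.7]
grip_width: 0.0144
```

Run:
```python
from tilt import *
np.set_printoptions(precision=4,suppress=True)
o=status.observe();print(o['position'],o['force'],o['moment'])
for i in range(3):
  f=cv2.cvtColor(grab_frame("side"),cv2.COLOR_RGB2BGR); o=status.observe(); print(o['force'],o['moment'])
cv2.imwrite("pics/side7.png",cv2.resize(f[220:290,280:350],None,fx=8,fy=8,interpolation=cv2.INTER_CUBIC))
```

```text
[ 0.5375 -0.1833  0.0853] [-1.7161  0.5932  7.7097] [ 0.1167  0.3289 -0.0146]
[-1.7259  1.3448  7.4882] [ 0.1939  0.3267 -0.0288]
[-1.2172  1.5399  6.1117] [0.1298 0.353  0.001 ]
[-1.4539  0.3143  7.3018] [0.1504 0.3052 0.0231]
```

View pics/side7.png

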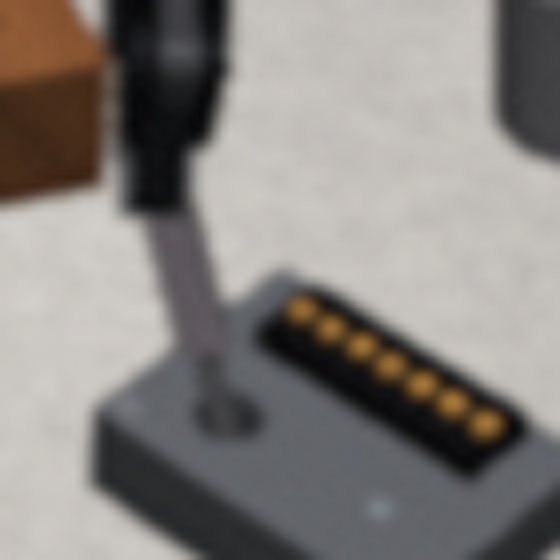

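The shank is inside the well at about (210,385) in the crop. A force of 7 N means the learn button is at its stop. Next I lift just off the button and, still inside the well, add tilt against its rim with a lighter grip.

carry_out:
  deltas: [-1, 0, 0, -0.4, 0, -1, 0, 0, -0.4, 0, -1, 0, 0, 0, 0, -1, 0, 0, 0, 0, -1, 0, 0, 0, 0]

```text
clock: 11.47
position: [0.5373, -0.1832, 0.093]
tool_rot: [-3.141, 0.0, 1.094]
force: [0.5, -0.4, 0.1]
grip_width: 0.0147
```

carry_out:
  deltas: [-1, 0, 0, 0, 0, -1, 0, 0, 0, 0, -1, 0, -0.3, 0, 0, -1, 0, -0.3, 0, 0, -1, 0, -0.2, 0.1, 0, -1, 0, -0.2, 0.05, 0, -1, 0, 0, 0, 0, -1, 0, 0, 0, 0]
  newtons: 25

```text
clock: 12.13
position: [0.5291, -0.1789, 0.0919]
tool_rot: [3.14, -0.0, 1.094]
force: [4.4, -2.9, 2.4]
grip_width: 0.0141
```

Run:
```python
from tilt import *
np.set_printoptions(precision=4,suppress=True)
o=status.observe();print(o['position'],o['force'],o['moment'])
f=cv2.cvtColor(grab_frame("side"),cv2.COLOR_RGB2BGR)
cv2.imwrite("pics/side8.png",cv2.resize(f[220:290,280:350],None,fx=8,fy=8,interpolation=cv2.INTER_CUBIC))
```

```text
[ 0.5291 -0.1789  0.0919] [ 4.4467 -2.9093  2.4068] [-0.8177 -1.3004 -0.0419]
```

View pics/side8.png

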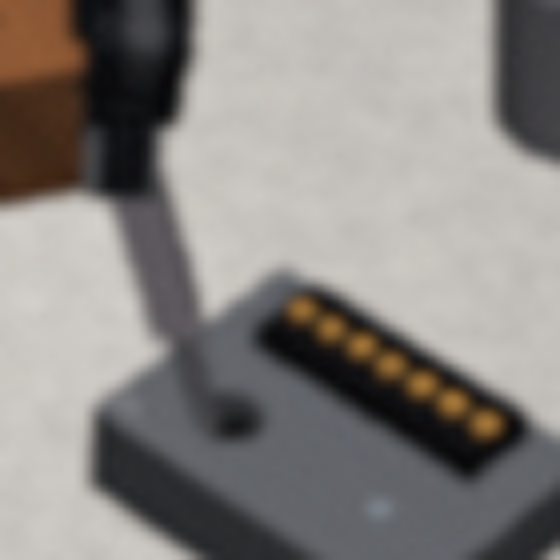

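The shank is against the well's left rim at (200,395) and the pen is tilting. I continue.

carry_out:
  deltas: [-1, 0, -0.2, 0.05, 0, -1, 0, -0.2, 0.05, 0, -1, 0, -0.2, 0.05, 0, -1, 0, -0.2, 0.05, 0, -1, 0, -0.1, 0, 0, -1, 0, 0, 0, 0, -1, 0, 0, 0, 0]

```text
clock: 12.77
position: [0.5205, -0.1745, 0.0895]
tool_rot: [3.142, 0.0, 1.094]
force: [5.1, -3.2, -1.0]
grip_width: 0.0144
```

carry_out:
  deltas: [-1, 0, 0, 0, 0, -1, 0, 0, 0, 0, -1, 0, 0, -1.5, 0, -1, 0, 0, -2.5, 0, -1, 0, 0, -3, 0, -1, 0, 0, -3, 0, -1, 0, 0, -1.5, 0, -1, 0, 0, 0, 0, -1, 0, 0, 0, 0, -1, 0, 0, 0, 0]
  newtons: 80

```text
clock: 13.6
position: [0.5195, -0.174, 0.2034]
tool_rot: [-3.139, 0.0, 1.094]
force: [-0.6, -0.0, -1.2]
grip_width: 0.014
```

Run:
```python
from tilt import *
o=status.observe();print(o['position'],o['force'],o['tool_rot'])
T=o['position'];yaw=o['tool_rot'][2]
f=cv2.cvtColor(grab_frame("side"),cv2.COLOR_RGB2BGR); cv2.imwrite("pics/side9f.png",f)
c=proj("side",pen((.3,.05),T,yaw,0))[0].round(); x0,y0=int(c[0])-25,int(c[1])-25; print(x0,y0)
cv2.imwrite("pics/side9.png",cv2.resize(f[y0:y0+50,x0:x0+50],None,fx=12,fy=12,interpolation=cv2.INTER_CUBIC))
```

```text
[ 0.51948282 -0.17403272  0.20344066] [-5.82158826e-01 -1.14504861e-03 -1.23516911e+00] [-3.13914564e+00  4.73287439e-04  1.09433451e+00]
272 201
```

View pics/side9.png

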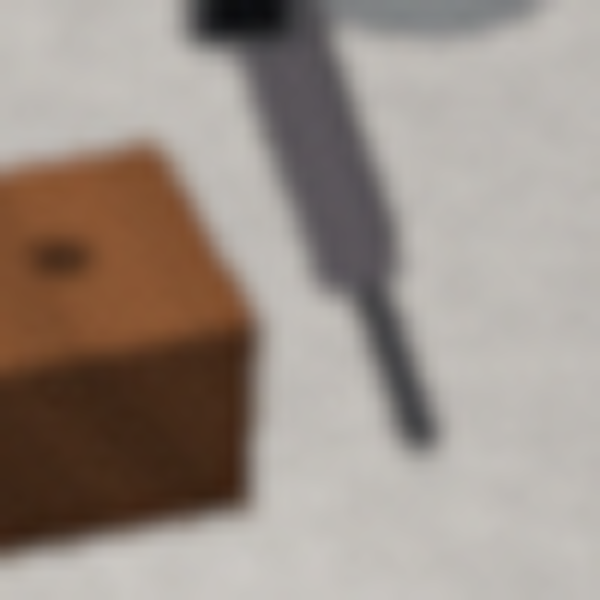

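Run:
```python
from tilt import *
np.set_printoptions(precision=4,suppress=True)
T=np.array([.5195,-.174,.2034]);yaw=1.094
f=lambda p:(np.array(p)+.5)/12-.5+np.array([272,201])
P=[inplane(f(p),T,yaw) for p in [(421,440),(359,284),(289,57)]]
for p in P: print(p[0],p[1:])
A=np.array([p[1:] for p in P])
ang=lambda a,b:np.degrees(np.arctan2(a[0]-b[0],b[1]-a[1]))
print(ang(A[0],A[1]),ang(A[0],A[2]),ang(A[1],A[2]))
```

```text
[ 0.5532 -0.1914  0.1421] (np.float64(0.03789361646411996), np.float64(-0.06132941472033113))
[ 0.5411 -0.1852  0.1798] (np.float64(0.02434458903780285), np.float64(-0.02363303534398506))
[ 0.5278 -0.1783  0.2317] (np.float64(0.009310355911162936), np.float64(0.0283108674951085))
19.769714193752225 17.685727043052932 16.142140619984968
```

Tilt measures about 18.5°, with shank (362,285)→(422,443), close enough to 20°. Now I go to the remote with the tool's y along its slope.

carry_out:
  deltas: [-1, 2.7, -1.11, 0, 0, -1, 2.7, -1.11, 0, 0, -1, 2.7, -1.11, 0, 0, -1, 2.7, -1.11, 0, 0, -1, 2.7, -1.11, 0, 0, -1, 2.7, -1.11, 0, 0, -1, 2.7, -1.11, 0, 0, -1, 2.7, -1.11, 0, 0, -1, 2.7, -1.11, 0, 0, -1, 2.7, -1.11, 0, 0, -1, 2.7, -1.11, 0, 0, -1, 2.7, -1.11, 0, 0, -1, 0, 0, 0, 0]

```text
clock: 14.73
position: [0.5496, 0.1807, 0.2029]
tool_rot: [-3.139, -0.0, 1.1]
force: [-1.2, 0.1, -0.3]
grip_width: 0.0139
```

carry_out:
  deltas: [-1, 0, 0, 0, -6.14, -1, 0, 0, 0, -6.14, -1, 0, 0, 0, -6.14, -1, 0, 0, 0, -6.14, -1, 0, 0, 0, -6.14, -1, 0, 0, 0, -6.14, -1, 0, 0, 0, -6.14, -1, 0, 0, 0, -6.14, -1, 0, 0, 0, 0, -1, 0, 0, 0, 0]

```text
clock: 15.57
position: [0.5504, 0.1741, 0.2037]
tool_rot: [-3.14, -0.0, 1.948]
force: [-1.1, 0.2, -0.3]
grip_width: 0.0137
```

Run:
```python
from tilt import *
o=status.observe();print(o['position'],o['force'],o['tool_rot'],o['qpos'])
T=o['position'];yaw=o['tool_rot'][2]
f=cv2.cvtColor(grab_frame("side"),cv2.COLOR_RGB2BGR); cv2.imwrite("pics/side10f.png",f)
cv2.imwrite("pics/side10.png",cv2.resize(f[110:220,210:300],None,fx=6,fy=6,interpolation=cv2.INTER_CUBIC))
f=cv2.cvtColor(grab_frame("top"),cv2.COLOR_RGB2BGR); cv2.imwrite("pics/top10.png",f[120:300,180:420])
```

```text
[0.55036898 0.17405361 0.20365601] [-1.08649641  0.15418682 -0.34717379] [-3.13985067e+00 -2.88405133e-04  1.94777951e+00] [-0.34080582  0.43496418 -0.09373598  1.71216642  0.04649339  0.99836051
  1.49665679]
```

View pics/side10.png

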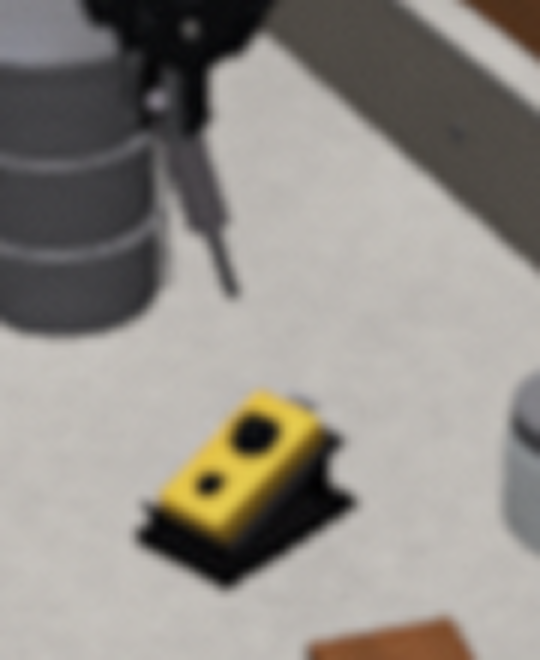

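View pics/top10.png

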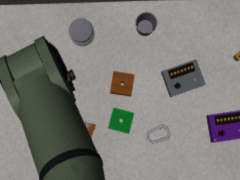

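Run:
```python
from tilt import *
np.set_printoptions(precision=4,suppress=True)
T=np.array([.5504,.1741,.2037]);yaw=1.948
f=lambda p:(np.array(p)+.5)/6-.5+np.array([210,110])
A=[]
for p in [(233,293),(212,230),(182,140)]:
    q=inplane(f(p),T,yaw); A.append(q[1:]); print(q)
A=np.array(A);print(np.degrees(np.arctan2(A[0,0]-A[1:,0],A[1:,1]-A[0,1])))
u=np.array([np.sin(yaw),-np.cos(yaw),0]);tip=T+.0379*u-[0,0,.0613]
print("tip pred",tip,(proj("side",tip)[0]-[210,110]+.5)*6-.5, "big",(proj("side",[.5979,.1943,.0576])[0]-[210,110]+.5)*6-.5)
```

```text
(array([0.5858, 0.1881, 0.1439]), np.float64(0.03812488399894246), np.float64(-0.059848581397779266))
(array([0.5737, 0.1833, 0.1836]), np.float64(0.025030316189668656), np.float64(-0.02007667840640004))
(array([0.5573, 0.1768, 0.2372]), np.float64(0.007403101304190488), np.float64(0.033462154691773716))
[18.2237 18.2237]
tip pred [0.5856 0.1881 0.1424] [232.7535 295.7872] big [253.4211 430.55  ]
```

Tip offset and tilt (18.2°) agree with the earlier view, and the big button projects where it is seen at (256,432). I descend to about 20 mm off it.

carry_out:
  deltas: [-1, 0.13, 0.68, 1.2, 0, -1, 0, 0, 1.8, 0, -1, 0, 0, 1.8, 0, -1, 0, 0, 1.3, 0, -1, 0, 0, 0.6, 0, -1, 0, 0, 0, 0, -1, 0, 0, 0, 0]

```text
clock: 16.25
position: [0.5568, 0.1784, 0.1375]
tool_rot: [-3.141, 0.0, 1.951]
force: [0.1, 0.8, -0.5]
grip_width: 0.0139
```

Run:
```python
from tilt import *
np.set_printoptions(precision=4,suppress=True)
o=status.observe();print(o['position'],o['force'],o['moment'],o['tool_rot'])
T=o['position'];yaw=o['tool_rot'][2]
f=cv2.cvtColor(grab_frame("side"),cv2.COLOR_RGB2BGR)
cv2.imwrite("pics/side11.png",cv2.resize(f[150:205,225:280],None,fx=11,fy=11,interpolation=cv2.INTER_CUBIC))
c=lambda X:((proj("side",X)[0]-[225,150]+.5)*11-.5).round(0)
u=np.array([np.sin(yaw),-np.cos(yaw),0]);tip=T+.038*u-[0,0,.0605]
print(tip,c(tip),c([.5979,.1943,.0576]))
```

```text
[0.5568 0.1784 0.1375] [ 0.1228  0.8337 -0.4781] [-0.0496  0.0422  0.021 ] [-3.1414  0.      1.9508]
[0.5921 0.1925 0.077 ] [282. 298.] [300. 350.]
```

View pics/side11.png

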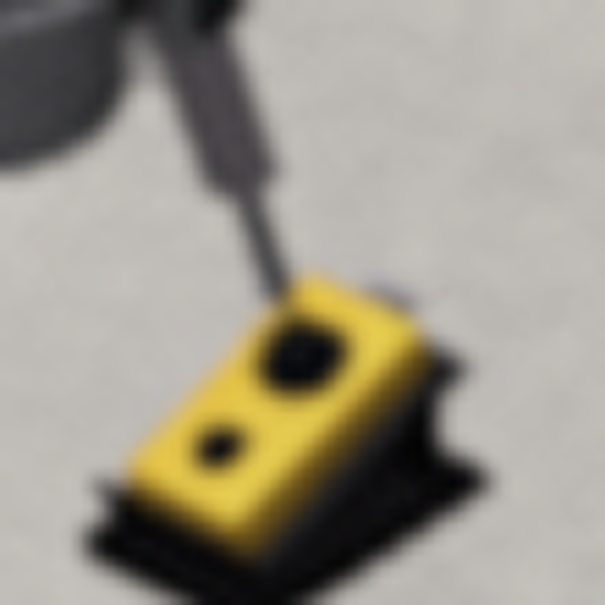

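The tip at (284,298) sits above the big button centred near (301,350), approaching along the normal.

carry_out:
  deltas: [-1, -0.02, 0.15, 0.45, 0, -1, -0.02, 0.15, 0.45, 0, -1, 0, 0.15, 0.45, 0, -1, 0, 0.1, 0.3, 0, -1, 0, 0, 0, 0, -1, 0, 0, 0, 0]
  newtons: 100

```text
clock: 16.8
position: [0.5619, 0.1799, 0.121]
tool_rot: [-3.141, 0.0, 1.951]
force: [-0.6, -0.5, 0.0]
grip_width: 0.0131
```

Run:
```python
from tilt import *
np.set_printoptions(precision=4,suppress=True)
o=status.observe();print(o['position'],o['force'],o['moment'],o['tool_rot'])
T=o['position'];yaw=o['tool_rot'][2]
f=cv2.cvtColor(grab_frame("side"),cv2.COLOR_RGB2BGR)
cv2.imwrite("pics/side12.png",cv2.resize(f[150:205,225:280],None,fx=11,fy=11,interpolation=cv2.INTER_CUBIC))
c=lambda X:((proj("side",X)[0]-[225,150]+.5)*11-.5).round(0)
u=np.array([np.sin(yaw),-np.cos(yaw),0]);tip=T+.038*u-[0,0,.0605]
print(tip,c(tip),c([.5979,.1943,.0576]))
for i in range(2): grab_frame("side");print(status.observe()['force'])
```

```text
[0.5619 0.1799 0.121 ] [-0.6092 -0.5095  0.0492] [-0.0252  0.0369  0.0209] [-3.1414  0.      1.9513]
[0.5972 0.194  0.0605] [298. 342.] [300. 350.]
[-0.2582  0.5241  0.0946]
[-0.1773 -0.7404  0.1544]
```

View pics/side12.png

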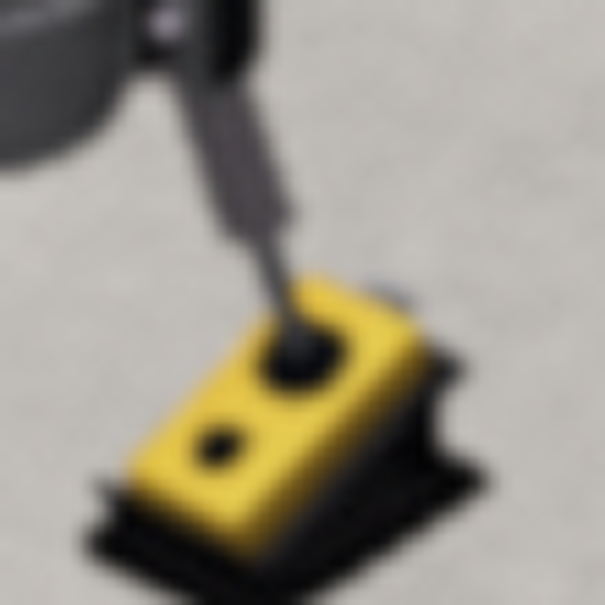

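carry_out:
  deltas: [-1, 0, 0.05, 0.14, 0, -1, 0, 0.05, 0.14, 0, -1, 0, 0, 0, 0, -1, 0, 0, 0, 0]

```text
clock: 17.28
position: [0.5629, 0.1803, 0.1183]
tool_rot: [3.142, 0.0, 1.951]
force: [-1.0, -1.6, 1.5]
grip_width: 0.0132
```

carry_out:
  deltas: [-1, 0, 0.05, 0.14, 0, -1, 0, 0.025, 0.07, 0, -1, 0, 0, 0, 0, -1, 0, 0, 0, 0]

```text
clock: 17.62
position: [0.5636, 0.1805, 0.1162]
tool_rot: [-3.142, 0.0, 1.951]
force: [-0.7, -0.6, 2.6]
grip_width: 0.0132
```

Run:
```python
from tilt import *
np.set_printoptions(precision=4,suppress=True)
F=[]
for i in range(6): grab_frame("side");F.append(status.observe()['force'])
print(status.observe()['position'],np.mean(F,0),np.std(F,0))
```

```text
[0.5635 0.1805 0.1163] [-1.1641 -0.5234  3.189 ] [0.5758 0.3705 0.6787]
```

carry_out:
  deltas: [-1, 0, 0.02, 0.06, 0, -1, 0, 0, 0, 0, -1, 0, 0, 0, 0]

```text
clock: 18.17
position: [0.5637, 0.1806, 0.1156]
tool_rot: [-3.142, 0.0, 1.951]
force: [-1.5, 0.1, 2.9]
grip_width: 0.0136
```

Run:
```python
from tilt import *
np.set_printoptions(precision=4,suppress=True)
F=[]
for i in range(12): f=grab_frame("side");F.append(status.observe()['force'])
o=status.observe();T=o['position'];yaw=o['tool_rot'][2];print(T,np.mean(F,0),np.std(F,0),o['qd'])
f=cv2.cvtColor(f,cv2.COLOR_RGB2BGR)
cv2.imwrite("pics/side13.png",cv2.resize(f[150:205,225:280],None,fx=11,fy=11,interpolation=cv2.INTER_CUBIC))
c=lambda X:((proj("side",X)[0]-[225,150]+.5)*11-.5).round(0)
u=np.array([np.sin(yaw),-np.cos(yaw),0]);tip=T+.038*u-[0,0,.0605]
n=np.array([-.3185,-.127,.9394]);b=np.array([.5979,.1943,.0576])
print(tip,c(tip),(tip-b)@n,c(b-.0045*n))
```

```text
[0.5637 0.1806 0.1156] [-1.1093 -0.8448  3.4904] [0.7215 0.4856 0.5191] [-0.0006  0.0007  0.0001  0.0008 -0.0005 -0.0001 -0.001 ]
[0.599  0.1947 0.0551] [303. 356.] -0.002749985454210165 [304. 360.]
```

View pics/side13.png

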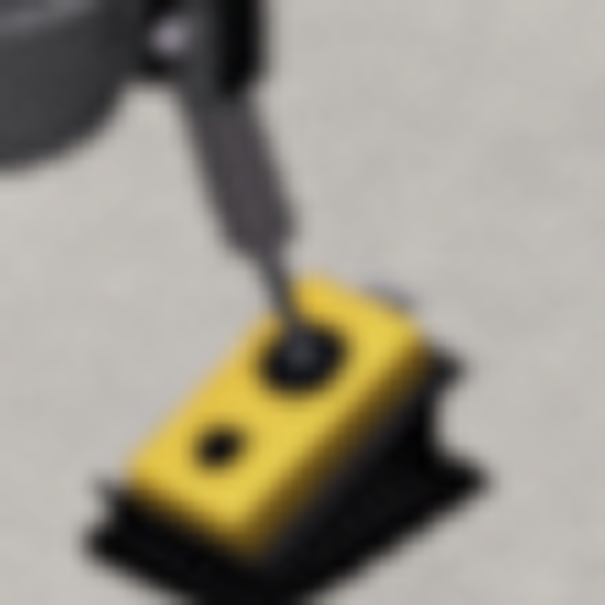

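The tip sits on the middle of the big button at (303,354), with about 3.7 N along the face normal. The spring curve puts that at roughly 4.7 mm of travel, and the reading is steady. Handing in.

Run:
```python
from workcell import *
print(job.job_done()); print(status.observe()['force'])
```

```text
the job is handed in; nothing more can be done
None
the job is handed in; nothing more can be done
```

I pressed the learn button with the pen and let it spring back. I handed the job in with the pen gripped and holding the remote's big button down. No verdict was reported.

**How it went**
- I took the pen from the brown stand. Moves can't tilt the tool, so I tilted the pen inside the grip by pulling it against the hole's rim.
- I pressed the learn button until the force read about 7 N, which is its stop, then lifted off and the force fell back to about zero.
- I added more tilt against the learn well's rim. I estimated the pen's push on the receiver at no more than about 8 N.
- I came down on the big button along its face normal and pressed, with the grip set to 100 N.

**Last checks**

| Check | Reading | Limit |
|---|---|---|
| Push along the face normal | about 3.7 N, steady | 1 to 15 N |
| Button travel from the spring curve | about 4.7 mm | over 3 mm |
| Tip from the middle of the button (side camera) | about 2–3 mm | 7 mm |
| Pen tilt (last measured just before the press) | about 18° against the face's 20° | within 9° |

**What disagreed or stayed unchecked**
- **Button travel:** the camera geometry alone gave only about 2.7 mm, with about 2 mm of uncertainty. I went by the force reading.
- **Finger height:** the fingers looked about 35 mm higher than the reported tool position, so the pen is held near its cap.
- **Top camera:** the arm blocked it at the remote, so those last checks rest on the side camera and the force reading.
- **Bystanders:** I did not measure their positions at the end. My moves were planned to pass clear of them.

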